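# Feed a printing block into the hand press and hold the press in the green band

### The arm

A 6-joint arm with a two-finger parallel gripper is mounted at the origin on a cart in front of the work surface, level with it; the furniture and walls round the work are solid. World frame = base frame: x ahead of the robot, y to its left, z up, the work surface at z = 0. Lengths are in m, angles in rad, forces in N, time in s.
With the tool pointing down it reaches from about 0.3 to 1 m from the base axis. Payload 5.1 kg.
Tool frame: the origin (TCP) lies midway between the tips of the shut fingers; the grasp point (between the pads) lies 19 mm behind it (bot.grasp_offset is the distance from the TCP to the grasp point, in m); z points along the fingers, y is the line along which they close (so a half turn about z gives the same grasp; the last joint's range is limited). The gripper opens to 95 mm and grips with 3 to 60 N. Pads are 20 mm wide; open, the fingers measure 119 mm over their backs; the gripper's body (75 mm by 180 mm) begins 59 mm behind the grasp point.
Start: joints at [-1.336, 0.124, 1.65, -0, 1.367, -0.083], TCP at [0.203, -0.617, 0.176] pointing down, gripper open.
Joint ranges: [-2.61, 2.61], [-1.02, 2.33], [0.03, 2.71], [-1.35, 4.49], [0.32, 2.68], [-2.91, 2.91]. Speed limits (rad/s): [2.57, 2.57, 3.14, 3.14, 3.14, 3.14].

### API

Orientations are given as a rotation vector (axis times angle).
In Python, from rig import bot, fingers, kinematics, optics gives the robot as it stands. Calls block until the motion is done:
- bot.movep(position, orientation): joint-space move of the TCP to a pose.
- bot.movel(position, frame=None, feed=0.15, threshold=None): straight line of the TCP; frame=None keeps the orientation; feed is the mean speed in m/s. With threshold (N) it stops when the force on the tool has changed by that much, and returns True; else False.
- bot.movej(angles): joint-space move.
- fingers.command_gripper(opening, f_grip=None): finger opening in m; f_grip is the grip in N (None keeps the last); returns when the fingers have stopped.
- bot.wait(seconds).
- kinematics.inverse_kinematics(position, orientation): joint angles nearest the present ones, or None.
- optics.capture(name): name is "scene" or "top" or "wrist"; returns the picture (400x640x3 uint8, blue, green, red); there is no depth.
- optics.camera_params(name): a dict with "fx", "fy", "cx", "cy" (pixels), "rvec" (rotation vector, rad) and "tvec" (3), from world to camera coordinates, as OpenCV has them. Camera axes: x right, y down, z forward; pixel columns grow to the right and rows downward; lengths in m; the calibration is good to about 2 mm. A picture is of the moment at which its call begins: read the wrist's pose just before it. camera_params takes no time and is no camera call; for the wrist camera it gives the pose at the moment of the call.
A pose or a line that the arm cannot do raises bot.MotionError and nothing moves.
- bot.job_done(): hands the job in; it is judged then, once.
Readings, each from a call of its own:
- bot.current_time_s(): time.
- bot.current_joints(): joint angles.
- bot.current_dq(): joint speeds.
- bot.current_joint_torque(): joint torques, N m.
- bot.current_eef_pos(): TCP position.
- bot.current_tool_rot(): TCP orientation.
- bot.current_ft_force(): force on the tool from outside, world axes, zero at the start.
- bot.current_ft_torque(): the same for the moment, N m.
- bot.current_gripper_width(): finger opening in m.
- bot.current_grasp_force(): force on a finger pad.
Only numpy, scipy, OpenCV 4.12 (cv2) and the standard library are available. Lean on these libraries where they do the work, as an engineer would, in place of code of your own. Each camera call takes 0.05 s, during which the arm holds its last target. There are 200 camera calls.

### The job

The carved face of the printing block has just been glued and needs clamping in the blue hand press. Push the press's sprung feed slide fully home by its black push plate so that the block goes right under the foot, and let the slide spring all the way back; then press the black palm knob straight down until the red pointer stands in the green band of the scale, never running on deep into the red, and keep it there. Finish while still holding the knob down in the green band, with the block under the foot, and leave all the other things on the table where they stand.

Things in the scene. Friction and masses are not known exactly. Their poses are not given: they have to be found in the camera images.
- press: blue hand press on a base 175 x 270 x 20 mm, fixed to the table. Origin on the table top under the ram's axis; z up. The slide feeds along the press's -y. Base: x -65 to +110, y -60 to +210 mm. Column (80 mm wide) at x +68 to +106 mm; head, top 128 mm above the table (132 at the ram's bush), x -32 to +106, y +-35 mm. On the bed (20 mm up): 14 mm high guide rails at x +-52 mm, end fence at y -27.5 mm
- scale (a point): centre of the green band on the travel scale, an upright strip on the press head 17 to 36 mm to the -y side of the ram's axis, 125 to 177 mm above the table, its face to the press's -x: white above, green where the ram's red pointer stands at 18 to 26 mm of travel, red below
- feed (a joint): travel of the sprung feed slide in m: 0 = out (rest, where its spring returns it), 0.050 = fully home at its stop; it moves along the press's -y. Its spring pushes back with 2 N at the start and 7 N at full stroke
- push_face (a point): centre of the pushed face of the slide's black push plate: the side to the press's +y, away from the ram. The plate is 46 mm wide (press x), 14 mm thick, from 28 to 110 mm above the table; this point is 85 mm up and moves with the slide: 194 mm from the ram's axis at rest, 144 mm at full stroke. Behind the plate is only the base (top 20 mm)
- ram (a joint): downward travel of the ram and its palm knob in m: 0 = up (rest, where its spring returns it), 0.036 = bottom. Green band 0.018 to 0.026; red beyond. With the block in place the foot meets it at about 0.012. Needs about 2 N to start and, with the block in place, about 11 N at 0.018 and 17 N at 0.026
- knob_top (a point): top of the round black palm knob, 48 mm across and 20 mm high, on top of the ram: the centre of its flat top (44 mm across), 215 mm above the table at rest; it sinks with the ram. z up
- foot: cork-faced press foot, 56 mm (press x) by 34 mm (press y) by 12 mm, carried under the ram on a spring (500 N/m). Origin at the centre of its underside, 56 mm above the table at rest, on the ram's axis
- block: the same loose printing block as block_center; origin at the centre of its underside, its long side along its own y
- block_center (a point): centre (half-way up) of the loose dark printing block, 97 x 47 x 24 mm, about 60 to 120 g, carved face up. It lies on the bed between the rails, long side across the feed, 3 to 14 mm ahead of the slide's pusher head and 36 to 46 mm (press +y) short of the ram's axis; the full stroke of the slide brings it under the foot
- spool: bystander: spool of red thread, 38 mm across, 50 mm high; origin at its underside
- clay_tin: bystander: reddish open tin, 52 mm across, 70 mm high; origin at its underside
- knob_block: bystander: dark hand printing block with a round knob grip, 60 x 62 x 83 mm; origin at its underside
- whetstone: bystander: grey whetstone, 45 x 140 x 20 mm; origin at its underside, long axis y
- flat_brush: bystander: flat brush with a wooden handle, 29 x 185 x 13 mm; origin at its underside, long axis y
- brass_cup: bystander: small brass-coloured cup, 65 mm across, 48 mm high; origin at its underside
Not all that is in view belongs to the job. What is shaped like the block but purple or yellow is not meant.

How it is judged:
On the way, in this order (a step that is already met when the one before it is completed fails the run):
1. the feed slide is pushed fully home (value of joint feed above 0.047 m), for 0.1 s.
2. the slide has sprung back and the block lies under the foot (value of joint feed below 0.004 m and y of block_center in the frame of press between -0.007 and 0.007 m and x of block_center in the frame of press between -0.01 and 0.01 m), for 0.2 s.
At the end, for the whole second after the job is handed in: The program ends with the robot itself still pressing the palm knob (over 3 N): ram travel steady between 18 and 26 mm, the foot pressing on the block with over 3 N, the block's centre within 7 mm of the ram's axis along the feed and 10 mm across it, and the feed slide sprung back (under 4 mm) (all of step 2 and value of joint ram between 0.018 and 0.026 m and velocity of joint ram between -0.005 and 0.005 m/s and contact force between foot and block above 3 N and contact force between any of the fingers, the arm and ram above 3 N); the arm keeps its last pose, push and grip.
It fails at once if the ram is run deep into the red (over 30 mm) (value of joint ram above 0.03 m).
It fails at once if the ram is pressed down (over 12 mm) while the block is not under the foot (value of joint ram above 0.012 m and y of block_center in the frame of press above 0.01 m).
It fails at once if one of the bystanders is moved by more than 30 mm (distance of any of spool, clay_tin, knob_block, whetstone, flat_brush, brass_cup from where it was at the start of the episode above 0.03 m).
It also fails if it takes over 53 s, if anything falls off the work surface, if the arm or the gripper's body presses on something with over 40 N, if the wrist force passes 120 N, or if a joint passes its speed limit or range.

## Working session

There is one attempt and no reset: what is moved stays moved. The work goes in short steps, each a Python script; the robot and the scene stay as the last script left them, time stands still between calls to the robot, and variables do not carry over. Pictures are saved under pics/ and viewed, at most 10 in all, crops included, and the job is handed in when it is done.

```bash
mkdir -p pics; python3 - <<'E'
from rig import bot, optics
import cv2
for n in ("scene","top"):
    cv2.imwrite(f"pics/{n}0.png",optics.capture(n)); print(n,optics.camera_params(n))
print(bot.current_time_s(),bot.current_tool_rot())
E
```

```text
scene {'fx': 420.95014393693845, 'fy': 420.95014393693845, 'cx': 316.8679674385335, 'cy': 198.06077754681328, 'rvec': array([ 1.07878165, -1.97546522,  1.26957045]), 'tvec': array([0.29974905, 0.29932657, 1.10355096])}
top {'fx': 422.06796092448263, 'fy': 422.06796092448263, 'cx': 330.52595790221113, 'cy': 203.05697220351595, 'rvec': array([ 2.16373198, -2.21892547,  0.08790491]), 'tvec': array([0.04878937, 0.53116739, 1.39959181])}
0.1 [-3.10018649e+00 -4.96840641e-01  2.74942175e-04]
```

View pics/scene0.png

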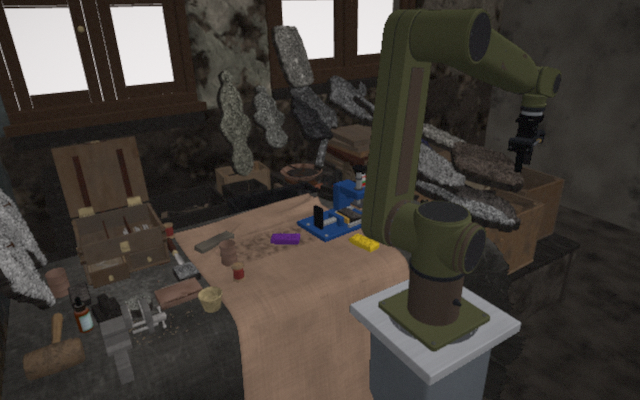

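View pics/top0.png

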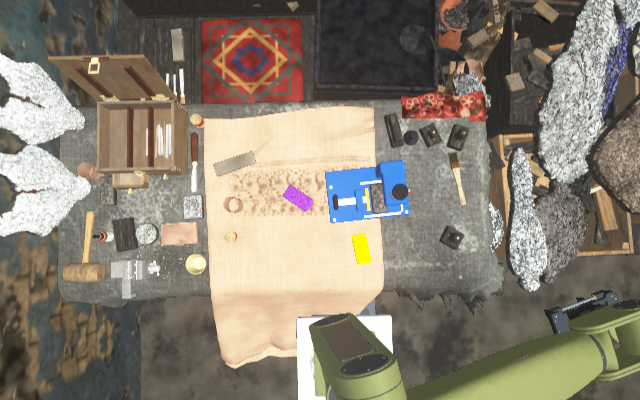

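The top view shows the blue press at about (368,192), its push plate at about (335,203) and its knob at about (400,191). The purple (298,197) and yellow (362,249) blocks are decoys. The dark block between the rails at about (377,198) fits the description, so I'll enlarge a crop there to confirm.

```bash
python3 - <<'E'
import cv2
a=cv2.imread("pics/top0.png")[150:232,315:425]
cv2.imwrite("pics/c1.png",cv2.resize(a,None,fx=7,fy=7,interpolation=cv2.INTER_CUBIC))
E
```

```text
(no output)
```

View pics/c1.png

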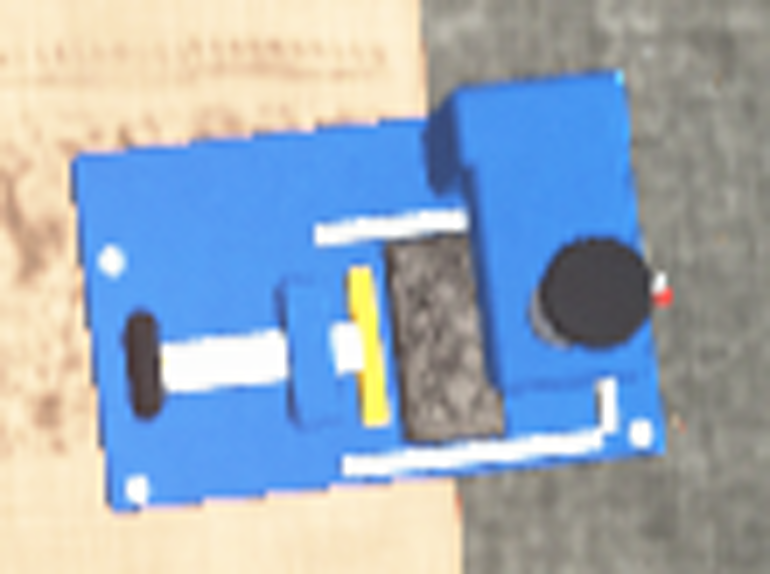

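The crop confirms it: the dark carved block lies between the white rails at crop (445,340). The knob is at crop (597,293) and the push plate at crop (144,365). Next I'll fit the press pose.

```bash
cat > h.py <<'E'
import numpy as np, cv2
from rig import bot, fingers, kinematics, optics
from scipy.optimize import least_squares
from scipy.spatial.transform import Rotation as R
def proj(P,c):
    K=np.array([[c["fx"],0,c["cx"]],[0,c["fy"],c["cy"]],[0,0,1]])
    return cv2.projectPoints(np.float64(P),np.float64(c["rvec"]),np.float64(c["tvec"]),K,None)[0][:,0]
def world(p,q):
    q=np.atleast_2d(q); c,s=np.cos(p[2]),np.sin(p[2])
    return q@np.array([[c,s,0],[-s,c,0],[0,0,1]])+[p[0],p[1],0]
E
python3 - <<'E'
from h import *
c=optics.camera_params("top")
q=np.array([[110,210,20],[-65,210,20],[-65,-60,20],[0,0,215],[106,-35,128],[0,187,110]])/1e3
uv=np.array([[75,157],[108,510],[662,453],[597,293],[622,72],[144,365]])/7+[314.57,149.57]
s=least_squares(lambda p:(proj(world(p,q),c)-uv).ravel(),[.5,-.1,0],loss="soft_l1")
print(s.x,(proj(world(s.x,q),c)-uv).round(2))
p=s.x
for n,v in dict(knob=[0,0,.215],face=[0,.194,.085],home=[0,.144,.085]).items(): print(n,world(p,v))
E
```

```text
[ 0.54637786 -0.165297    0.07729156] [[-0.66 -0.68]
 [-0.05  0.56]
 [ 0.86  0.46]
 [ 0.37  0.36]
 [-0.82 -0.13]
 [ 0.22 -0.7 ]]
knob [[ 0.54637786 -0.165297    0.215     ]]
face [[0.53139822 0.02812381 0.085     ]]
home [[ 0.53525895 -0.02172691  0.085     ]]
```

```bash
cat >> h.py <<'E'
P=np.array([0.5464,-0.1653,0.0773])
W=lambda x,y,z: world(P,[x,y,z])[0]
def down(a): # tool down, tool y at press angle a
    y=np.array([np.cos(P[2]+a),np.sin(P[2]+a),0]); z=np.array([0,0,-1.]); return R.from_matrix(np.c_[np.cross(y,z),y,z]).as_rotvec()
E
python3 - <<'E'
from h import *
fingers.command_gripper(0.0,20)
p=bot.current_eef_pos(); bot.movel([p[0],p[1],.36],feed=.3)
c=[(abs(j[5]),a) for a in (0,np.pi) if (j:=kinematics.inverse_kinematics(W(0,.235,.07),down(a))) is not None]
print(c); a=min(c)[1]
bot.movep(W(0,.235,.30),down(a))
cv2.imwrite("pics/w1.png",optics.capture("wrist"))
bot.movel(W(0,.235,.072),feed=.2)
print(bot.current_time_s(),bot.current_eef_pos(),W(0,.235,.072),bot.current_ft_force())
cv2.imwrite("pics/t1.png",cv2.resize(optics.capture("top")[150:232,315:425],None,fx=7,fy=7,interpolation=cv2.INTER_CUBIC))
E
```

```text
[(np.float64(0.048201773389454416), 0)]
6.4167 [0.529375   0.06902117 0.0734269 ] [0.52825259 0.06899825 0.072     ] [ 0.11080403  0.37002435 -0.34999194]
```

View pics/w1.png

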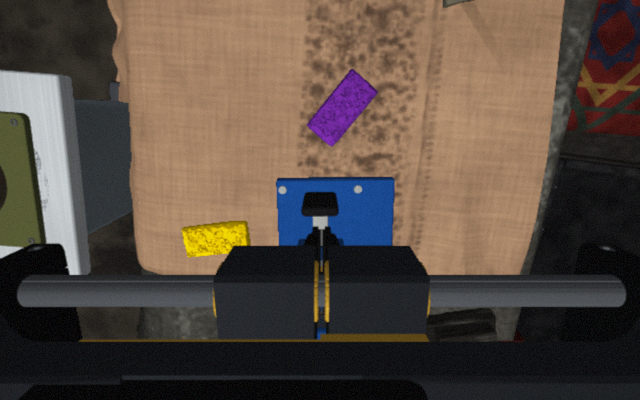

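```bash
python3 - <<'E'
from h import *
c=optics.camera_params("wrist"); Rm=R.from_rotvec(c["rvec"]).as_matrix()
d=W(0,.235,.30)-W(0,.235,.072); c["tvec"]=np.array(c["tvec"])-Rm@d
q=np.array([[110,210,20],[-65,210,20],[0,187,110],[-23,180,110],[23,180,110]])/1e3
print(proj(world(P,q),c).round(1)); cv2.imwrite("pics/w2.png",optics.capture("wrist"))
E
```

```text
[[394.7 178.7]
 [274.6 178.9]
 [319.  211.6]
 [300.2 217.2]
 [337.8 217.1]]
```

View pics/t1.png

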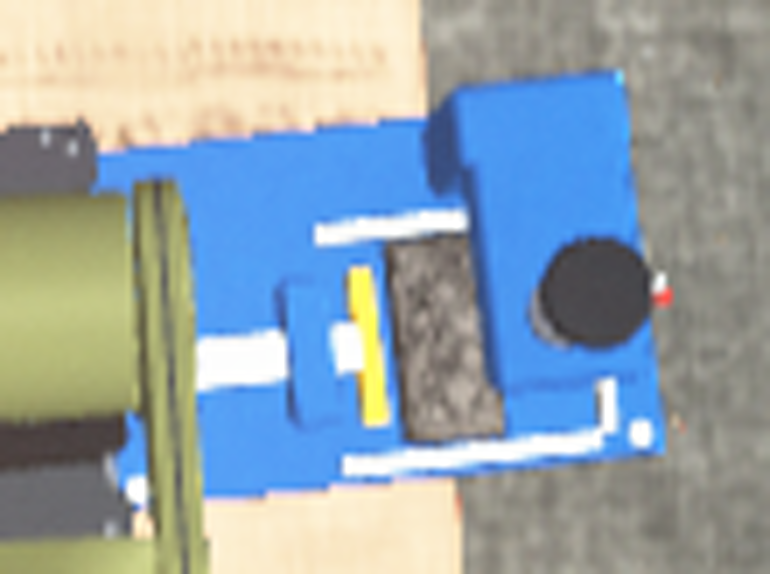

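The wrist view agrees with the fit: the base edge is at row 179 and the plate is centred at column 320. In the top view the tool stands on the +y side of the plate, so I'll push now.

```bash
python3 - <<'E'
from h import *
def py():
    d=bot.current_eef_pos()-W(0,0,0); return d@(W(0,1,0)-W(0,0,0))
h=bot.movel(W(0,.188,.072),feed=.05); print(py(),bot.current_ft_force())
h=bot.movel(W(0,.138,.072),feed=.03,threshold=16); print(h,py(),bot.current_ft_force())
bot.wait(.3); print(py(),bot.current_ft_force())
cv2.imwrite("pics/t2.png",cv2.resize(optics.capture("top")[150:232,315:425],None,fx=7,fy=7,interpolation=cv2.INTER_CUBIC))
print(bot.current_time_s())
E
```

```text
0.18818805447466103 [-0.31700626  0.79694212 -0.16540575]
False 0.13811965397674658 [-0.31153397 -0.54431542  1.14562651]
0.13804549007459302 [0.51711195 0.4752078  0.10329918]
9.775
```

View pics/t2.png

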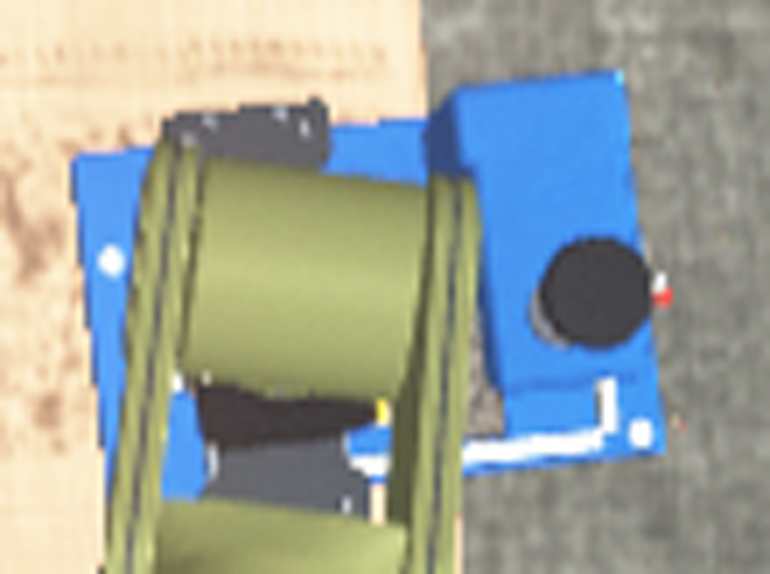

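The block and pusher haven't moved, and there was no contact force. I'll check what happened.

```bash
python3 - <<'E'
from h import *
print(bot.current_gripper_width(),bot.current_grasp_force(),bot.current_eef_pos(),bot.current_joints())
a=optics.capture("wrist"); b=cv2.imread("pics/w2.png")
s=cv2.resize(optics.capture("scene")[150:260,280:400],(640,587),interpolation=cv2.INTER_CUBIC)
cv2.imwrite("pics/m.png",np.hstack([cv2.resize(np.vstack([b,a]),(480,600)),cv2.resize(s,(320,600))]))
E
```

```text
2.354945242700042e-05 0.0 [ 0.53573127 -0.02767287  0.07199863] [-1.51691738e-01 -3.76494690e-02  1.99899967e+00 -1.29233097e-06
  1.18024607e+00 -2.29074993e-01]
```

View pics/m.png

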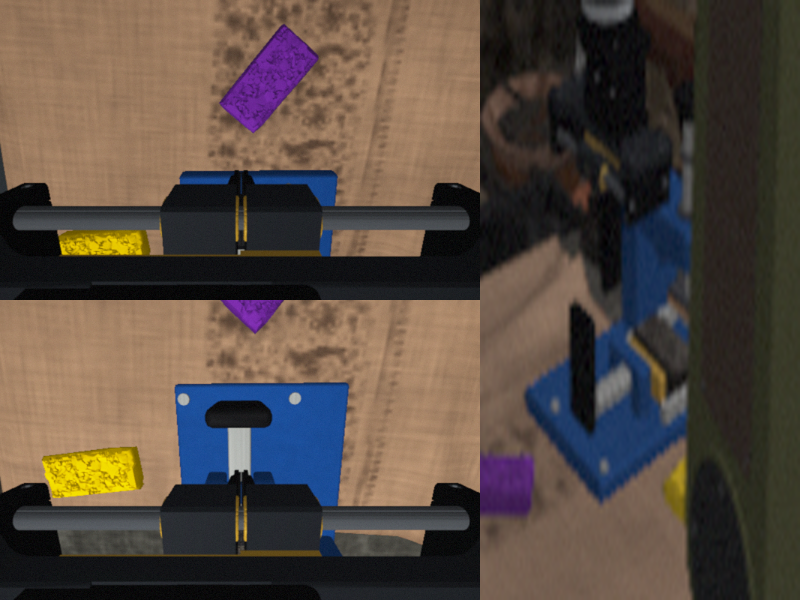

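```bash
python3 - <<'E'
from h import *
t=bot.current_eef_pos()
Z=np.array([t,t+[0,0,.04],t+[0,0,.1],W(0,.187,.110),W(0,.187,.03),W(0,.1,.02),W(0,0,.215),W(-.065,.21,.02),W(.11,.21,.02)])
for n in("scene","wrist","top"): print(n,proj(Z,optics.camera_params(n)).round(0).tolist())
s=optics.capture("scene")[140:260,290:390]
cv2.imwrite("pics/s3.png",cv2.resize(s,(500,600),interpolation=cv2.INTER_CUBIC))
print(bot.current_tool_rot(),down(0),bot.current_time_s())
E
```

```text
scene [[328.0, 212.0], [328.0, 202.0], [327.0, 186.0], [317.0, 206.0], [317.0, 226.0], [336.0, 222.0], [358.0, 166.0], [323.0, 238.0], [295.0, 220.0]]
wrist [[320.0, 226.0], [319.0, 250.0], [318.0, 317.0], [319.0, 157.0], [320.0, 143.0], [320.0, 249.0], [319.0, 752.0], [231.0, 110.0], [469.0, 110.0]]
top [[350.0, 200.0], [351.0, 199.0], [352.0, 198.0], [335.0, 201.0], [335.0, 203.0], [361.0, 200.0], [400.0, 192.0], [330.0, 223.0], [325.0, 171.0]]
[ 2.13391451e+00  2.30559011e+00 -6.06498928e-06] [2.13394512 2.30561979 0.        ] 9.925
```

View pics/s3.png

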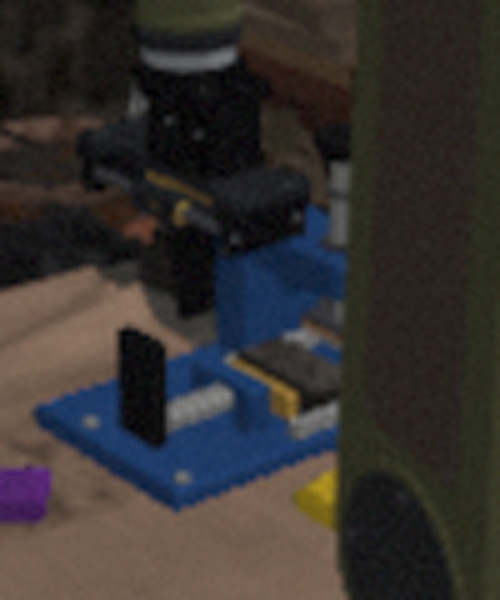

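The fingertip sits at about scene pixel (328,203), but the TCP reading projects to (328,212). So the shut tips are really higher than the reading and passed over the plate, which stands untouched at crop (143,385). I'll touch the table outside the base to measure the offset.

```bash
python3 - <<'E'
from h import *
bot.movel(W(0,.138,.17),feed=.2)
bot.movel(W(0,.255,.17),feed=.2)
bot.movel(W(0,.255,.075),feed=.2)
f0=bot.current_ft_force()
h=bot.movel(W(0,.255,.003),feed=.04,threshold=8)
print(h,bot.current_eef_pos(),bot.current_ft_force()-f0,bot.current_time_s())
E
```

```text
False [0.52692616 0.08896167 0.0032704 ] [-0.06668811  0.71679204  0.93413474] 13.875
```

```bash
python3 - <<'E'
from h import *
h=bot.movel(W(0,.255,-.05),feed=.04,threshold=6)
print(h,bot.current_eef_pos(),bot.current_ft_force(),bot.current_time_s())
E
```

```text
True [ 0.52522725  0.08847166 -0.02115899] [ 0.21065883 -0.12363989 -0.52274615] 14.5833
```

```bash
python3 - <<'E'
from h import *
for k in range(3):
    z=bot.current_eef_pos()[2]
    h=bot.movel(W(0,.255,-.05),feed=.03,threshold=6)
    print(h,z,bot.current_eef_pos(),bot.current_ft_force()); bot.wait(.1); print(bot.current_eef_pos(),bot.current_ft_force())
print(bot.current_time_s(),proj([bot.current_eef_pos()],optics.camera_params("scene")))
cv2.imwrite("pics/s4.png",cv2.resize(optics.capture("scene")[130:250,270:390],(600,600),interpolation=cv2.INTER_CUBIC))
E
```

```text
True -0.021158987792510527 [ 0.52562026  0.08833076 -0.03051804] [-0.57291758 -0.53739251 -0.34987928]
[ 0.52560443  0.08837803 -0.03034368] [-0.16420107 -0.08096836 -0.05647579]
True -0.030343684443273525 [ 0.52663869  0.08863201 -0.03822009] [-0.8073977  -0.03168952  4.9269276 ]
[ 0.52668949  0.08862524 -0.03818861] [-0.56921039  0.74277684  4.55258868]
True -0.03818860972012371 [ 0.52663079  0.08861575 -0.03821838] [-1.35071276  0.10886992  4.6309957 ]
[ 0.52663916  0.08858271 -0.03822683] [-0.9259833   0.4823893   3.36775537]
16.0083 [[302.22223604 249.21177895]]
```

View pics/s4.png

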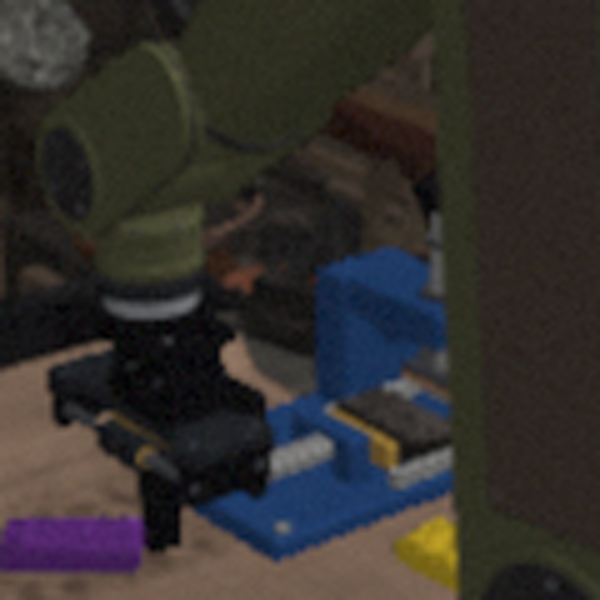

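The tips touch the table at a reading of z = -0.038, and x and y agree with the image (tip at scene pixel (302,240)). So true tip height is the reading plus 0.038. Pushing again with the tip at 85 mm.

```bash
echo 'ZO=-.038' >> h.py; python3 - <<'E'
from h import *
def py(): return (bot.current_eef_pos()-W(0,0,0))@(W(0,1,0)-W(0,0,0))
bot.movel(W(0,.235,.085+ZO),feed=.2)
h=bot.movel(W(0,.190,.085+ZO),feed=.06,threshold=16); print(h,py(),bot.current_ft_force())
if not h:
    h=bot.movel(W(0,.135,.085+ZO),feed=.035,threshold=16)
print(h,py(),bot.current_ft_force())
bot.wait(.3); print(py(),bot.current_ft_force(),bot.current_time_s())
cv2.imwrite("pics/t4.png",cv2.resize(optics.capture("top")[150:232,315:425],None,fx=7,fy=7,interpolation=cv2.INTER_CUBIC))
cv2.imwrite("pics/s5.png",cv2.resize(optics.capture("scene")[130:250,270:390],(600,600),interpolation=cv2.INTER_CUBIC))
E
```

```text
False 0.1902619803789446 [-0.20029411  2.949948   -1.9191033 ]
True 0.15556165633154306 [-0.47230672  6.38932174  3.05467091]
0.15602876107702227 [-0.51859918  6.79013421  3.01562473] 18.9083
```

```bash
python3 - <<'E'
from h import *
def py(): return (bot.current_eef_pos()-W(0,0,0))@(W(0,1,0)-W(0,0,0))
y=.1545
while y>.136:
    bot.movel(W(0,y,.085+ZO),feed=.03); bot.wait(.1)
    f=np.mean([bot.current_ft_force() for _ in range(5)],axis=0); print(round(y,4),round(py(),4),f.round(1))
    if f[1]>13: break
    y-=.0015
bot.wait(.3); print(bot.current_ft_force(),bot.current_time_s())
cv2.imwrite("pics/t5.png",cv2.resize(optics.capture("top")[150:232,315:425],None,fx=7,fy=7,interpolation=cv2.INTER_CUBIC))
E
```

```text
0.1545 0.155 [-1.4  6.8 -0.1]
0.153 0.1548 [-1.6 11.   0.3]
0.1515 0.1548 [-2.6 15.6  1.8]
[-2.21981971 15.57866524  1.21417893] 20.3667
```

The slide is hard against its stop: the tip is steady at 0.1548 with 15.6 N. Now I'll let it spring back, move clear and check.

```bash
python3 - <<'E'
from h import *
bot.movel(W(0,.222,.085+ZO),feed=.06); bot.wait(.2)
bot.movel(W(0,.232,.30),feed=.25)
t=optics.capture("top")[150:232,315:425]; w=optics.capture("wrist"); s=optics.capture("scene")[150:250,290:390]
cv2.imwrite("pics/f.png",np.hstack([cv2.resize(t,(400,298),interpolation=3),cv2.resize(s,(298,298),interpolation=2)]))
print(bot.current_time_s(),bot.current_ft_force())
E
```

```text
23.2583 [0.19003645 0.12173473 0.12921574]
```

View pics/f.png

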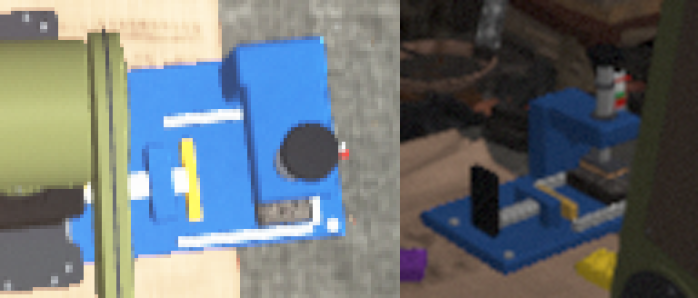

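The block now lies under the foot against the fence (top view at about (285,212)), and the slide is back out (yellow head at (190,178), plate up at (483,200)). Next is the knob.

```bash
python3 - <<'E'
from h import *
bot.movel(W(0,0,.30),feed=.2)
bot.movel(W(0,0,.183),feed=.12); bot.wait(.2)
f0=np.mean([bot.current_ft_force() for _ in range(10)],axis=0)
z=.180
while z>.150:
    bot.movel(W(0,0,z),feed=.04); bot.wait(.05)
    f=np.mean([bot.current_ft_force() for _ in range(6)],axis=0)-f0
    a=bot.current_eef_pos()[2]; print(round(z,4),round(a,4),f.round(1))
    if a<.160 or f[2]>11: break
    z-=.002
print(bot.current_time_s())
E
```

```text
0.18 0.1798 [ 0.5 -0.1 -0.3]
0.178 0.1779 [ 0.2 -0.2  0.1]
0.176 0.1765 [-0.2  0.2  1.9]
0.174 0.1743 [ 0.8 -0.4  3.2]
0.172 0.1722 [ 1.6 -0.6  3.7]
0.17 0.1702 [ 2.7 -0.7  4. ]
0.168 0.1681 [ 2.1 -0.6  4.5]
0.166 0.1662 [ 2.6 -1.3  4.3]
0.164 0.1649 [1.4 0.  7.1]
0.162 0.1633 [1.1 0.8 8.8]
0.16 0.1617 [-0.3  0.7 11. ]
29.1917
```

```bash
python3 - <<'E'
from h import *
z=.1585
while 1:
    bot.movel(W(0,0,z),feed=.03); bot.wait(.1)
    f=np.mean([bot.current_ft_force() for _ in range(6)],axis=0)
    a=bot.current_eef_pos()[2]; print(round(z,4),round(a,4),f.round(1))
    if a<.1557 or f[2]>18: break
    z-=.001
bot.wait(.5); print(bot.current_eef_pos()-W(0,0,0),bot.current_ft_force(),bot.current_time_s())
E
```

```text
0.1585 0.1605 [-1.6  0.9 11.2]
0.1575 0.1597 [-1.  -0.3 11.4]
0.1565 0.1588 [-1.1  0.9 12. ]
0.1555 0.158 [-2.3  1.6 12.7]
0.1545 0.1572 [-3.1  1.3 13.2]
0.1535 0.1563 [-2.6  1.9 14.7]
0.1525 0.1555 [-3.5  2.  14. ]
[ 2.81515092e-04 -1.45027925e-04  1.55512732e-01] [-3.54221671  0.92974529 14.03109585] 32.1417
```

Force (14 N, expected at about 22 mm) and geometry (21.2–22 mm of travel) agree, and both put the pointer mid-green. Handing in while holding.

```bash
python3 - <<'E'
from rig import bot
print(bot.job_done())
E
```

```text
the job is handed in; nothing more can be done
None
```

I pushed the slide fully home and let it spring back with the block under the foot, then handed the job in with the arm still pressing the knob at about 21.5 mm of ram travel (14 N). That is inside the green band by geometry and force, though I had no picture left to check the pointer itself.

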